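# Put the oven's water strainer on bypass

## Task

The strainer in the rack oven's steam-water line is due for cleaning, so take it out of service without starving the oven. First push the yellow bypass lever round until that valve is fully open, lever in line with its pipe; then push the red inlet lever fully shut, lever square across its pipe; and last push the blue outlet lever fully shut. Just push the levers round with a fingertip, without gripping them, and leave the tools, tins and other things lying about where they are.

Things in the scene. Friction and masses are not known exactly. Their poses are not given: they have to be found in the camera images.
- station: Fixed strainer station: steel drip tray (300 x 660 mm, floor 4 mm, rim 14 mm high) under 21 mm pipes with axes 75 mm up. Origin on the bench under the pipework's middle; x away from the robot at yaw 0, z up. Main line along y at x=+60 mm, with the bypass valve; strainer branch along y at x=-60 mm: inlet valve, brass strainer, outlet valve. Pipes and strainer top out 98 mm up, valve stems 135 mm.
- bypass (a joint): How far the valve is open, rad: 0 = fully shut (lever along the station's -x, square across the pipe), 1.571 = fully open (lever along the station's -y, in line with the pipe); grows anticlockwise from above; stops at both ends. Turning takes about 0.4 N m; no spring, it stays where left. Yellow lever; starts 0 to 0.25.
- inlet (a joint): How far the valve is open, rad: 0 = fully shut (lever along the station's -x, square across the pipe), 1.571 = fully open (lever along the station's -y, in line with the pipe); grows anticlockwise from above; stops at both ends. Turning takes about 0.4 N m; no spring, it stays where left. Red lever; starts 1.3 to 1.571.
- outlet (a joint): How far the valve is open, rad: 0 = fully shut (lever along the station's -x, square across the pipe), 1.571 = fully open (lever along the station's -y, in line with the pipe); grows anticlockwise from above; stops at both ends. Turning takes about 0.4 N m; no spring, it stays where left. Blue lever; starts 1.3 to 1.571.
- bypass_pivot (a point): On the vertical turning axis of the bypass valve, at station x, y = (60, -40) mm, level with the middle of the lever's sleeve (143 mm above the bench).
- inlet_pivot (a point): On the vertical turning axis of the inlet valve, at station x, y = (-60, -140) mm, level with the middle of the lever's sleeve (143 mm above the bench). A pressure gauge (50 mm wide, top 145 mm above the bench) stands on the main line 115 mm further to -y.
- outlet_pivot (a point): On the vertical turning axis of the outlet valve, at station x, y = (-60, 140) mm, level with the middle of the lever's sleeve (143 mm above the bench).
- bypass_grip (a point): On the centre line of the yellow bypass lever, 80 mm out from its axis, at mid thickness; its x axis points from the lever's end back to the axis. Coloured flat sleeve, 21 mm wide, 11 mm thick, from 27 to 109 mm out from the axis; underside 137 mm above the bench, top 149 mm.
- inlet_grip (a point): On the centre line of the red inlet lever, 80 mm out from its axis, at mid thickness; its x axis points from the lever's end back to the axis. Coloured flat sleeve, 21 mm wide, 11 mm thick, from 27 to 109 mm out from the axis; underside 137 mm above the bench, top 149 mm.
- outlet_grip (a point): On the centre line of the blue outlet lever, 80 mm out from its axis, at mid thickness; its x axis points from the lever's end back to the axis. Coloured flat sleeve, 21 mm wide, 11 mm thick, from 27 to 109 mm out from the axis; underside 137 mm above the bench, top 149 mm.
- screen: Bystander, loose: spare strainer screen, a dark steel tube 30 mm across and 62 mm high, upright on the tray between the two pipe runs. Origin: centre of its foot.
- spanner: Bystander, loose: steel spanner about 170 mm long, lying on the tray in front of the strainer branch. Origin near its middle, on its underside.
- brush: Bystander, loose: cleaning brush about 200 mm long lying on the bench in front of the tray, to the left. Origin near its middle, on its underside.
- spray: Bystander, loose: clear bottle with blue cap, 64 mm across and 170 mm high, on the bench to the left. Origin: centre of its foot.
- jug: Bystander, loose: steel measuring jug with a handle, 100 mm across and 120 mm high, on the bench to the left. Origin: centre of its foot.
- loaf_tin: Bystander, loose: dark loaf tin 210 x 110 x 75 mm with a baked loaf in it, 117 mm high in all, on the bench to the right. Origin: centre of its underside.
- scraper: Bystander, loose: dough scraper, steel blade 100 x 150 mm with a white round handle 21 mm thick, lying on the bench in front of the tray, to the right. Origin: centre of its underside.

How it is judged:
By the outcome, as a careful person would: the job done as asked, in the order asked, and still so for the second after the job is handed in, with the robot touching nothing.
It also fails if it takes over 72 s, if anything falls off the work surface, if the arm or the gripper's body presses on something with over 40 N, if the wrist force passes 120 N, or if a joint passes its speed limit or range.

## Robot

A 7-joint arm with a two-finger parallel gripper is mounted at the origin on the work surface. World frame = base frame: x ahead of the robot, y to its left, z up, the work surface at z = 0. Lengths are in m, angles in rad, forces in N, time in s.
With the tool pointing down it reaches from about 0.425 to 0.875 m from the base axis. Payload 4.7 kg.
Tool frame: the origin (TCP) lies between the finger pads; the fingertips stand 14 mm ahead of it and the grasp point (between the pads) lies 5 mm behind it; z points along the fingers, y is the direction in which the jaws open and shut (so a half turn about z gives the same grasp; the last joint's range is limited). The gripper opens to 87 mm and grips with 3 to 60 N. Pads are 19 mm wide; open, the fingers measure 117 mm over their backs; the gripper's body (75 mm by 190 mm) begins 51 mm behind the grasp point.
Start: joints at [-1.314, 0.321, -0.07, 1.45, 0.023, 1.371, -0.057], TCP at [0.156, 0.631, 0.237] pointing down, gripper open.
Joint ranges: [-2.86, 2.86], [-0.3, 2.09], [-1.38, 1.24], [0.06, 2.45], [-1.56, 4.7], [0.09, 2.05], [-2.69, 2.69]. Speed limits (rad/s): [2.57, 2.57, 3.14, 3.14, 3.14, 3.14, 3.14].

## Interface

Orientations are given as [roll, pitch, yaw] about the fixed x, y, z axes, in that order (R = Rz(yaw) Ry(pitch) Rx(roll)).
In Python, from station import read_state, get_image, camera_params, ticket, cut_out, tip_of gives the robot as it stands.
- The arm moves only by the tool step_arm, never from a script. Its argument "series" is a list that holds one entry, the list of rows, each a list of 7 numbers: the shift along the tool's x, y, z as a fraction of full scale, then the turn, a rotation vector about the tool's x, y, z as a fraction of full scale, then the closure, from -1 (fully open) to 1 (shut). A call has 1 to 20 rows; each row is the pose to reach, as a shift and turn from the pose commanded when the call began, along the tool's axes at that moment; what a row does not reach only later rows make up. Full scale, the value 1, is 0.1 m for a shift and 2 rad for a turn. A row lasts 1/12 s, in which the tool goes at most 41.7 mm and 7.16 degrees, less where a joint would pass 70% of its speed; a pose out of reach is approached as far as the arm can. A call with a number of a shift or a turn outside -1 to 1 is refused whole. A call with a gripper value outside its range is refused whole. The fingers move at their own pace and stop on an object; "force" is the grip in N (left out, the last holds). Time passes only in rows, so rows that repeat a pose let the fingers close. It gives the time, the measured TCP pose, the force and the opening at its end, in the units of the state.
- read_state(): the state, without advancing time (a new reading comes with each control period).
- get_image(name): name is "side" or "top"; returns the picture (400x640x3 uint8, blue, green, red); there is no depth.
- camera_params(name): a dict with "fov_y" (degrees; the focal length in pixels is half the picture's height over the tangent of half this angle, whatever the lens; pixels are square), "cx", "cy" (the principal point, pixels), "distortion" ([k1, k2, p1, p2, k3] as OpenCV has them; the pictures are not rectified), "origin" and "orientation" of the camera in the world. Camera axes: x right, y up, looking along -z (the intrinsics and any distortion apply to the point x, -y, -z); pixel columns grow to the right and rows downward; lengths in m; the calibration is good to about 2 mm. A picture is of the moment at which its call begins. camera_params takes no time and is no camera call.
- ticket.finish_job(): hands the job in, once; it reports no verdict.
Trained networks look in the newest picture that a camera, given by its name, has taken for a name from the list of things; names that differ only in an ending like _2 or _b are one class to them, and where a whole thing is asked for, a point or a joint stands for the part that bears it (a point fixed in the world has none). Each returns a list of dicts, best first, with "conf" (0 to 1); they miss things now and then, are a little off and sometimes report something else, mostly with a low value. They report only what shows in the picture. A call takes as long as a camera call.
- cut_out(camera, label): "region" (400x640 bool, what is visible of it) and "pixel" ([column, row] in pixels, amid what is visible of it).
- tip_of(camera, label): "pixel" ([column, row] in pixels: a listed point, or the origin of a listed thing).
The state is a dict: "time_s": time; "joints": joint angles; "joint_vel": joint speeds; "tau": joint torques, N m; "ee_pos": TCP position; "eef_rot": TCP orientation; "ft_force": force on the tool from outside, world axes, zero at the start; "moment": the same for the moment, N m; "gripper_width": opening from 0.0 (shut) to 1.0 (fully open).
Only numpy, scipy, OpenCV 4.12 (cv2) and the standard library are available. Lean on these libraries where they do the work, as an engineer would, in place of code of your own. Each camera call takes 0.05 s, during which the arm holds its last target. There are 200 camera calls.

## Working session

There is one attempt and no reset: what is moved stays moved. The work goes in short steps, Python scripts to look and compute and a tool call to move; the robot and the scene stay as the last step left them, time stands still between calls to the robot, and variables do not carry over. Pictures are saved under pics/ and viewed, on a budget of 10 in all, crops included, one or two more only if the job needs it, and the job is handed in when it is done.

Besides the shell and the picture viewer there is one more tool, called after ">>>" by a JSON object that holds its "api" and its "payload", one argument or row to a line. step_arm: Moves the arm, as the interface text tells. Its arguments: {"type":"object","properties":{"series":{"type":"array"},"force":{"type":"number"}},"required":["series"]}

```bash
mkdir -p pics; ls; cat > h.py <<'E'
import numpy as np, cv2
from scipy.spatial.transform import Rotation as R
from station import *
def cam(n):
    p=camera_params(n); f=200/np.tan(np.radians(p["fov_y"])/2)
    K=np.array([[f,0,p["cx"]],[0,f,p["cy"]],[0,0,1.]])
    o=p["orientation"]; o=np.array(o)
    M=R.from_euler('xyz',o).as_matrix() if o.shape==(3,) else (o if o.shape==(3,3) else None)
    return K,np.array(p["distortion"],float),np.array(p["origin"]),M@np.diag([1,-1,-1])
def ray(n,px):
    K,d,o,M=cam(n); u=cv2.undistortPoints(np.array([[px]],float),K,d)[0,0]
    return o,M@np.array([u[0],u[1],1])
def atz(n,px,z):
    o,r=ray(n,px); return o+r*(z-o[2])/r[2]
def proj(n,P):
    K,d,o,M=cam(n); rv=cv2.Rodrigues(M.T)[0]
    return cv2.projectPoints(np.atleast_2d(np.array(P,float)),rv,-M.T@o,K,d)[0][:,0]
E
python3 - <<'E'
from h import *
for n in("side","top"):
    im=get_image(n); cv2.imwrite(f"pics/{n}0.png",im); print(n,camera_params(n))
    for l,z in [("station",0),("bypass_pivot",.143),("inlet_pivot",.143),("outlet_pivot",.143),("bypass_grip",.143),("inlet_grip",.143),("outlet_grip",.143)]:
        for t in tip_of(n,l)[:2]: print(l,round(t["conf"],2),np.round(t["pixel"],1),np.round(atz(n,t["pixel"],z),4))
s=read_state();print(s)
E
```

```text
pics
side {'fov_y': 46.60324290005335, 'cx': 318.1423768579925, 'cy': 203.30172068243576, 'distortion': array([0.00139565, 0.        , 0.        , 0.        , 0.        ]), 'origin': array([0.32153232, 1.13121496, 1.21278091]), 'orientation': array([ 0.79707972,  0.00844756, -3.01044536])}
station 0.68 [349.2 300.8] [0.3432 0.3153 0.    ]
station 0.56 [292.4 207.9] [ 0.5855 -0.0625  0.    ]
bypass_pivot 0.63 [272.  169.1] [ 0.6601 -0.1064  0.143 ]
bypass_pivot 0.44 [304.7 137.9] [ 0.5723 -0.3046  0.143 ]
inlet_pivot 0.74 [303.3 152.2] [ 0.564 -0.216  0.143]
outlet_pivot 0.76 [308.6 203.4] [0.5049 0.051  0.143 ]
bypass_grip 0.72 [289.6 209. ] [0.5625 0.0844 0.143 ]
bypass_grip 0.71 [298.4 169.4] [ 0.5662 -0.1162  0.143 ]
inlet_grip 0.66 [305.4 138.4] [ 0.5691 -0.3017  0.143 ]
inlet_grip 0.45 [275.7 302.8] [0.5373 0.4427 0.143 ]
outlet_grip 0.63 [312.  186.3] [ 0.5055 -0.0334  0.143 ]
top {'fov_y': 50.717104637468196, 'cx': 321.0572426656935, 'cy': 198.4751626360715, 'distortion': array([-0.07238227,  0.        ,  0.        ,  0.        ,  0.        ]), 'origin': array([0.38352462, 0.0
[... 534 characters left out ...]
{'time_s': 0.8, 'joints': array([-1.31392856,  0.32097969, -0.07008492,  1.45051677,  0.0226044 ,
        1.37081179, -0.0569435 ]), 'joint_vel': array([ 1.42784513e-03, -1.56157178e-03, -5.00148001e-04,  1.41503488e-05,
       -6.98671032e-04,  9.38243255e-04,  2.95555082e-04]), 'tau': array([-3.99620822e-04, -4.91064084e+01, -4.03375626e-01, -3.12748861e+01,
       -6.38217945e-02,  3.35790915e-02,  2.50014972e-05]), 'ee_pos': array([0.15629009, 0.63093818, 0.23659118]), 'eef_rot': array([3.14152039e+00, 5.48638861e-05, 2.89878734e+00]), 'ft_force': array([ 0.12387705, -0.25372296, -0.07881392]), 'moment': array([-0.07633892, -0.0023185 , -0.03400729]), 'gripper_width': 1.0024199336919586}
```

View pics/top0.png

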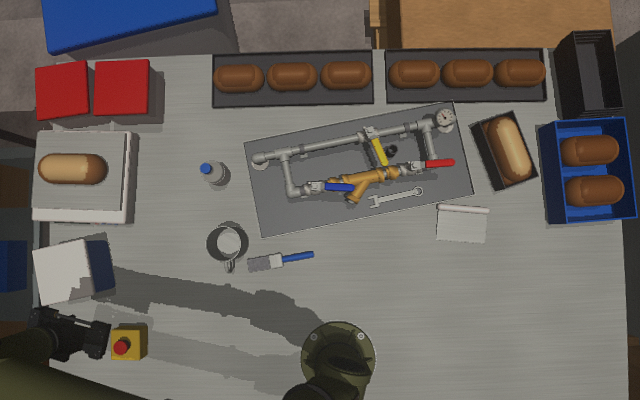

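View pics/side0.png

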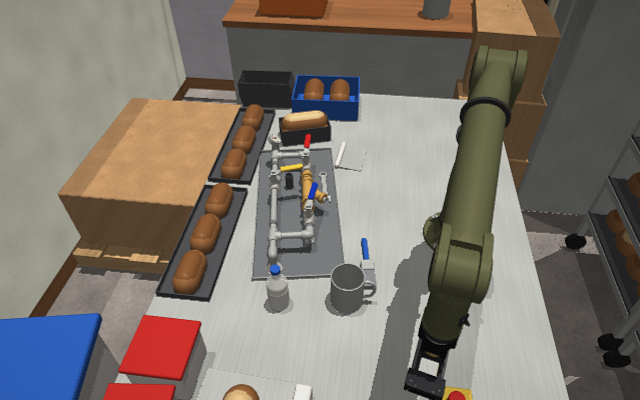

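The top view shows the station near the middle, with the yellow lever at about (380,150), the red at (440,163) and the blue at (340,187). The side view agrees with this, and the arm is parked to the left. Next I fit the station pose and lever angles jointly from both cameras.

```bash
cat > fit.py <<'E'
from h import *
from scipy.optimize import least_squares
PV={"bypass":(.06,-.04),"inlet":(-.06,-.14),"outlet":(-.06,.14)}
def model(v):
    x,y,a=v[:3]; w=lambda p,z:[x+p[0]*np.cos(a)-p[1]*np.sin(a),y+p[0]*np.sin(a)+p[1]*np.cos(a),z]
    o={"station":w((0,0),0)}
    for i,k in enumerate(PV):
        q=v[3+i];p=PV[k]; o[k+"_pivot"]=w(p,.143); o[k+"_grip"]=w((p[0]-.08*np.cos(q),p[1]-.08*np.sin(q)),.143)
        o[k+"_mid"]=w((p[0]-.068*np.cos(q),p[1]-.068*np.sin(q)),.149)
    return o
def fit():
    obs=[]
    for n in("side","top"):
        im=get_image(n)
        for l in ["station"]+[k+s for k in PV for s in("_pivot","_grip")]:
            for t in tip_of(n,l)[:2]:
                if t["conf"]>.4: obs.append((n,l,t["pixel"]))
        hsv=cv2.cvtColor(im,cv2.COLOR_BGR2HSV)
        for k in PV:
            c=cut_out(n,k)
            if c and c[0]["conf"]>.4:
                r=c[0]["region"]; h,s,_=[hsv[...,i].astype(int) for i in range(3)]
                m={"bypass":(abs(h-28)<6)&(s>180),"inlet":((h<6)|(h>172))&(s>140),"outlet":(abs(h-115)<12)&(s>140)}[k]&cv2.dilate(r.astype('uint8'),np.ones((7,7))).astype(bool)
                print(n,k,round(c[0]["conf"],2),r.sum(),m.sum())
                if m.sum()>20:
                    ys,xs=np.nonzero(m); obs.append((n,k+"_mid",(xs.mean(),ys.mean())))
    def res(v):
        o=model(v); return np.concatenate([np.concatenate([(proj(n,o[l])[0]-p)*(2 if 'mid' in l else 1) for n,l,p in obs if n==c]) for c in("side","top")])
    s=least_squares(res,[.59,-.078,.153,.1,1.5,1.5],loss="cauchy",f_scale=1.5)
    o=model(s.x)
    for n,l,p in obs: print(n,l,np.round(proj(n,o[l])[0]-p,1))
    print(np.round(s.x,4)); return s.x
if __name__=="__main__":
    v=fit(); [print(k,np.round(p,4)) for k,p in model(v).items() if 'pivot' in k]
    im=get_image("top")
    for k,p in model(v).items():
        u=proj("top",p)[0]; cv2.circle(im,tuple(np.int32(np.round(u*16))),24,(255,0,255),-1,shift=4)
    cv2.imwrite("pics/fit.png",cv2.resize(im[90:250,230:490],None,fx=3,fy=3))
E
python3 fit.py
```

```text
side bypass 0.68 186 14
side inlet 0.58 157 80
side outlet 0.72 165 91
top bypass 0.9 336 144
top inlet 0.79 329 210
top outlet 0.64 347 206
side station [-0.7 -4.3]
side bypass_pivot [-1.3  1.5]
side bypass_grip [ 1.2 -5.7]
side inlet_pivot [3.9 0.9]
side inlet_grip [-17.  -50.1]
side inlet_grip [ 6.3 -3.7]
side outlet_pivot [ 3.9 -0.4]
side outlet_grip [1.3 1.9]
side inlet_mid [ 0.3 -0.5]
side outlet_mid [-0.1 -1.4]
top station [-0.5 -1.9]
top station [-58.9  -3.1]
top bypass_pivot [-1.7  4.2]
top bypass_grip [1.4 1.8]
top inlet_pivot [-3.9 -0.5]
top inlet_grip [-0.  -0.1]
top inlet_grip [ 49.5 -35.9]
top outlet_pivot [ 1.  -0.4]
top outlet_pivot [-68.9  32.2]
top outlet_grip [-0.9  0.7]
top bypass_mid [-0.1  2.4]
top inlet_mid [ 0.2 -0.3]
top outlet_mid [-0.2 -0.3]
[ 0.5867 -0.0722  0.1737  0.1991  1.5124  1.3634]
bypass_pivot [ 0.6527 -0.1012  0.143 ]
inlet_pivot [ 0.5518 -0.2205  0.143 ]
outlet_pivot [0.5034 0.0553 0.143 ]
```

View pics/fit.png

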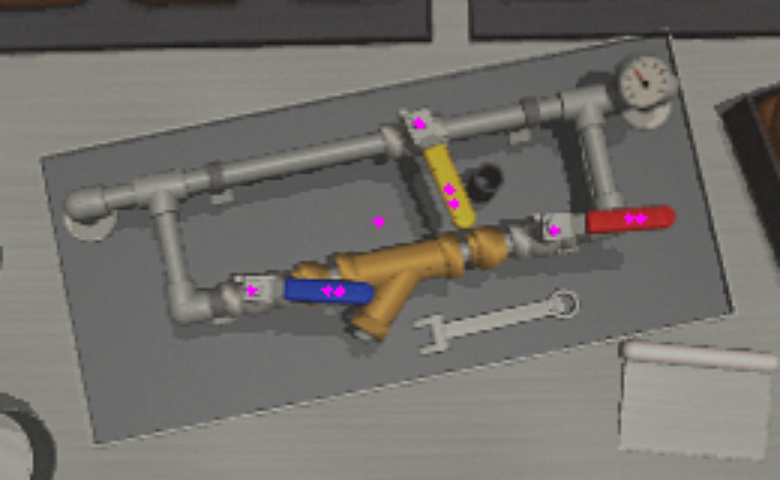

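>>> {"api": "step_arm", "payload": {
  "series": [
    [[-0.24, -0.25, 0, 0, 0, 0, 1], [-0.48, -0.5, 0, 0, 0, 0, 1], [-0.71, -0.75, 0, 0, 0, 0, 1], [-0.94, -1, 0, 0, 0, 0, 1], [-0.94, -1, 0, 0, 0, 0, 1]]
  ],
  "force": 30
}}

```text
time_s: 2.37
ee_pos: [0.2292, 0.5054, 0.237]
eef_rot: [-3.139, 0.004, 2.89]
ft_force: [0.6, -1.1, -0.9]
gripper_width: 0.706
```

Behaves as expected, so I carry on along the same line.

>>> {"api": "step_arm", "payload": {
  "series": [
    [[-0.31, -0.33, 0, 0, 0, 0, 1], [-0.62, -0.66, 0, 0, 0, 0, 1], [-0.94, -1, 0, 0, 0, 0, 1], [-0.94, -1, 0, 0, 0, 0, 1]]
  ]
}}

```text
time_s: 2.7
ee_pos: [0.2948, 0.3861, 0.2369]
eef_rot: [-3.14, 0.002, 2.891]
ft_force: [0.8, -0.0, -0.8]
gripper_width: 0.403
```

>>> {"api": "step_arm", "payload": {
  "series": [
    [[-0.31, -0.33, 0, 0, 0, 0, 1], [-0.62, -0.66, 0, 0, 0, 0, 1], [-0.94, -1, 0, 0, 0, 0, 1], [-0.94, -1, 0, 0, 0, 0, 1]]
  ]
}}

```text
time_s: 3.03
ee_pos: [0.3613, 0.2662, 0.237]
eef_rot: [-3.141, 0.002, 2.891]
ft_force: [0.5, -0.1, 0.1]
gripper_width: 0.097
```

>>> {"api": "step_arm", "payload": {
  "series": [
    [[-0.31, -0.33, 0, 0, 0, 0, 1], [-0.62, -0.66, 0, 0, 0, 0, 1], [-0.94, -1, 0, 0, 0, 0, 1], [-0.94, -1, 0, 0, 0, 0, 1]]
  ]
}}

```text
time_s: 3.37
ee_pos: [0.428, 0.1463, 0.2372]
eef_rot: [-3.141, 0.003, 2.891]
ft_force: [0.1, 0.0, 0.4]
gripper_width: 0.004
```

>>> {"api": "step_arm", "payload": {
  "series": [
    [[-0.31, -0.33, 0, 0, 0, 0, 1], [-0.62, -0.66, 0, 0, 0, 0, 1], [-0.94, -1, 0, 0, 0, 0, 1], [-0.94, -1, 0, 0, 0, 0, 1], [-0.94, -1, 0, 0, 0, 0, 1], [-0.94, -1, 0, 0, 0, 0, 1]]
  ]
}}

```text
time_s: 3.87
ee_pos: [0.4925, 0.0327, 0.2366]
eef_rot: [3.141, -0.0, 2.897]
ft_force: [0.0, 0.5, -0.9]
gripper_width: 0.003
```

>>> {"api": "step_arm", "payload": {
  "series": [
    [[-0.2, -0.2, 0, 0, 0, 0.06, 1], [-0.4, -0.4, 0, 0, 0, 0.12, 1], [-0.6, -0.6, 0, 0, 0, 0.18, 1], [-0.8, -0.8, 0, 0, 0, 0.24, 1], [-1, -1, 0, 0, 0, 0.3, 1], [-1, -1, 0, 0, 0, 0.36, 1], [-1, -1, 0, 0, 0, 0.42, 1], [-1, -1, 0, 0, 0, 0.48, 1], [-1, -1, 0, 0, 0, 0.48, 1], [-1, -1, 0, 0, 0, 0.48, 1], [-1, -1, 0, 0, 0, 0.48, 1]]
  ]
}}

```text
time_s: 4.78
ee_pos: [0.5654, -0.0869, 0.2365]
eef_rot: [3.141, -0.001, 1.944]
ft_force: [-1.2, -0.1, 1.1]
gripper_width: 0.003
```

```bash
cat > rel.py <<'E'
# offset of TCP in the lever frame (tool-x side offset, radius) and targets in tool axes
from h import *; import sys
def rel(name,q,V=(.5867,-.0722,.1737)):
    from fit import PV
    s=read_state(); x,y,a=V; p=PV[name]
    piv=np.array([x+p[0]*np.cos(a)-p[1]*np.sin(a),y+p[0]*np.sin(a)+p[1]*np.cos(a)])
    T=R.from_euler('xyz',s["eef_rot"]).as_matrix(); d=s["ee_pos"][:2]-piv
    l=-np.array([np.cos(a+q),np.sin(a+q)]); t=np.array([-l[1],l[0]])*-1  # t: lever dir -90deg? tool x
    t=np.array([np.cos(a+q+np.pi/2),np.sin(a+q+np.pi/2)])
    return s,piv,T,l,t,d
def goto(name,q,off,rad,z,V=(.5867,-.0722,.1737)):
    s,piv,T,l,t,d=rel(name,q,V); P=np.r_[piv+rad*l+off*t,z]
    print("t",round(s["time_s"],2),"now off/rad mm",np.round([d@t*1e3,d@l*1e3],1),"target",np.round(P,4),"shift(tool,FS)",np.round(T.T@(P-s["ee_pos"])/.1,3),
      "turnz FS",round(-((V[2]+q+np.pi/2)-s["eef_rot"][2]+np.pi)%(2*np.pi)/2-np.pi/2,3), "joints",np.round(s["joints"],2),"F",np.round(s["ft_force"],1))
E
python3 -c "
from rel import *
goto('bypass',.2,.035,.08,.144)"
```

```text
t 4.78 now off/rad mm [45.3 76.1] target [ 0.5655 -0.0978  0.144 ] shift(tool,FS) [-0.103 -0.04   0.925] turnz FS -0.0 joints [-0.57  0.18  0.76  1.67 -0.13  1.34  0.59] F [-1.2 -0.1  1.1]
```

>>> {"api": "step_arm", "payload": {
  "series": [
    [[-0.05, -0.04, 0.3, 0, 0, 0, 1], [-0.05, -0.04, 0.6, 0, 0, 0, 1], [-0.05, -0.04, 0.92, 0, 0, 0, 1], [-0.05, -0.04, 0.92, 0, 0, 0, 1], [-0.05, -0.04, 0.92, 0, 0, 0, 1]]
  ]
}}

```text
time_s: 5.2
ee_pos: [0.5623, -0.0939, 0.1437]
eef_rot: [-3.139, -0.001, 1.941]
ft_force: [1.7, 0.2, 1.2]
gripper_width: 0.007
```

```bash
python3 -c "
from rel import *
goto('bypass',.2,.020,.08,.144)
a=get_image('top')[70:270,250:510];b=get_image('side')[100:300,200:460]
cv2.imwrite('pics/p1.png',cv2.resize(np.hstack([a,b]),None,fx=1.53,fy=1.53,interpolation=3))"
```

```text
t 5.2 now off/rad mm [39.9 81.5] target [ 0.5709 -0.1118  0.144 ] shift(tool,FS) [-0.198  0.016 -0.004] turnz FS -0.002 joints [-0.53  0.27  0.75  1.79 -0.2   1.16  0.65] F [1.7 0.2 1.2]
```

View pics/p1.png

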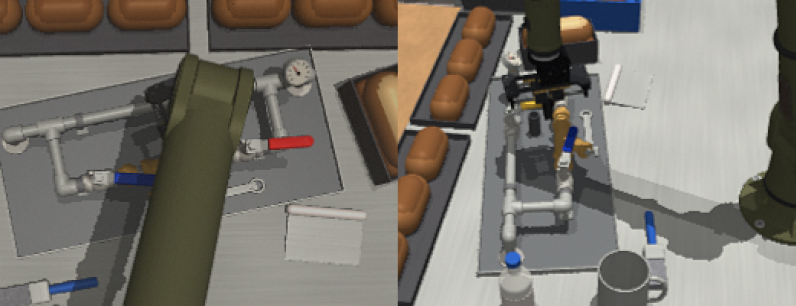

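The side view shows the closed fingertip just beside the yellow lever at about (540,108), with the red and blue levers clear of it. I work out the arc rows.

```bash
cat > arc.py <<'E'
import numpy as np
# rows for a rigid turn of the tool about a pivot; (x,y) = TCP minus pivot in tool axes at call start, mm; sgn=+1 anticlockwise
def arc(x0,y0,x,y,qs):
    for q in qs:
        c,s=np.cos(q),np.sin(q)
        print([round(float(v),3) for v in ((x*c+y*s-x0)/100,(-x*s+y*c-y0)/100)],round(-q/2,3))
E
python3 -c "
from arc import *
arc(40,-81.5,20,-80,np.arange(0,.71,.1))"
```

```text
[-0.2, 0.015] -0.0
[-0.281, -0.001] -0.05
[-0.363, -0.009] -0.1
[-0.445, -0.008] -0.15
[-0.527, 0.0] -0.2
[-0.608, 0.017] -0.25
[-0.687, 0.042] -0.3
[-0.762, 0.074] -0.35
```

>>> {"api": "step_arm", "payload": {
  "series": [
    [[-0.1, 0.01, 0, 0, 0, 0, 1], [-0.2, 0.015, 0, 0, 0, 0, 1], [-0.28, 0, 0, 0, 0, -0.05, 1], [-0.36, -0.01, 0, 0, 0, -0.1, 1], [-0.445, -0.01, 0, 0, 0, -0.15, 1], [-0.525, 0, 0, 0, 0, -0.2, 1], [-0.61, 0.015, 0, 0, 0, -0.25, 1], [-0.685, 0.04, 0, 0, 0, -0.3, 1], [-0.76, 0.075, 0, 0, 0, -0.35, 1], [-0.76, 0.075, 0, 0, 0, -0.35, 1]]
  ]
}}

```text
time_s: 6.13
ee_pos: [0.5986, -0.1632, 0.1455]
eef_rot: [3.14, -0.0, 2.642]
ft_force: [-2.2, 2.2, 0.4]
gripper_width: 0.007
```

```bash
python3 -c "
from rel import *
from arc import *
goto('bypass',.9,.020,.08,.144)
arc(20,-80,20,-80,np.arange(.1,.71,.1))"
```

```text
t 6.13 now off/rad mm [18.  80.3] target [ 0.597 -0.162  0.144] shift(tool,FS) [0.02  0.003 0.015] turnz FS -0.001 joints [-0.3   0.36  0.64  1.66 -0.23  1.19  1.47] F [-2.2  2.2  0.4]
[-0.081, -0.016] -0.05
[-0.163, -0.024] -0.1
[-0.245, -0.023] -0.15
[-0.327, -0.015] -0.2
[-0.408, 0.002] -0.25
[-0.487, 0.027] -0.3
[-0.562, 0.059] -0.35
```

>>> {"api": "step_arm", "payload": {
  "series": [
    [[-0.08, -0.015, 0.015, 0, 0, -0.05, 1], [-0.165, -0.025, 0.015, 0, 0, -0.1, 1], [-0.245, -0.025, 0.015, 0, 0, -0.15, 1], [-0.325, -0.015, 0.015, 0, 0, -0.2, 1], [-0.41, 0, 0.015, 0, 0, -0.25, 1], [-0.485, 0.025, 0.015, 0, 0, -0.3, 1], [-0.54, 0.05, 0.015, 0, 0, -0.33, 1], [-0.54, 0.05, 0.015, 0, 0, -0.33, 1]]
  ]
}}

```text
time_s: 6.8
ee_pos: [0.6474, -0.1857, 0.1434]
eef_rot: [-3.141, -0.001, -2.986]
ft_force: [-2.0, 0.8, 1.3]
gripper_width: 0.003
```

```bash
python3 -c "
from rel import *
goto('bypass',1.571,.020,.08,.144)
b=get_image('side')[120:240,230:390]
cv2.imwrite('pics/p2.png',cv2.resize(b,None,fx=4,fy=4,interpolation=3))"
```

```text
t 6.8 now off/rad mm [19.9 82.3] target [ 0.6469 -0.1835  0.144 ] shift(tool,FS) [ 0.002  0.023 -0.006] turnz FS -0.009 joints [-0.15  0.46  0.51  1.52 -0.23  1.23  2.13] F [-2.   0.8  1.3]
```

View pics/p2.png

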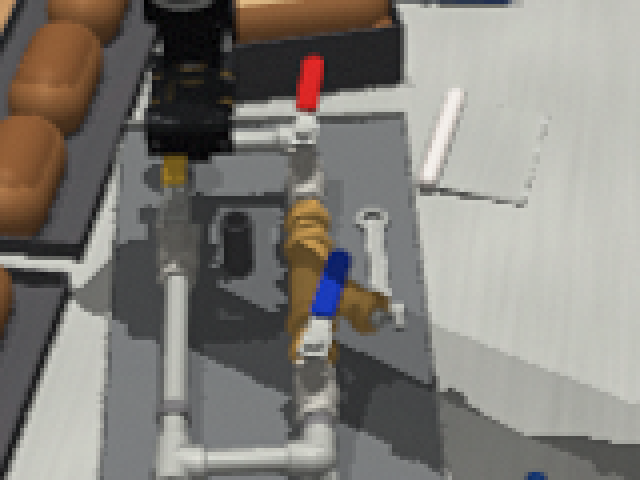

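The yellow lever's sleeve at about (175,170) now lies along its pipe, and the force is still only about 2 N. I nudge on until the stop shows as a rise in force.

>>> {"api": "step_arm", "payload": {
  "series": [
    [[-0.03, 0, 0, 0, 0, 0, 1], [-0.06, 0, 0, 0, 0, 0, 1], [-0.06, 0, 0, 0, 0, 0, 1], [-0.06, 0, 0, 0, 0, 0, 1]]
  ]
}}

```text
time_s: 7.18
ee_pos: [0.649, -0.1856, 0.1432]
eef_rot: [3.141, -0.008, -2.989]
ft_force: [-12.7, 0.7, 6.4]
gripper_width: 0.007
```

>>> {"api": "step_arm", "payload": {
  "series": [
    [[-0.03, 0, 0, 0, 0, 0, 1], [-0.04, 0, 0, 0, 0, 0, 1], [-0.04, 0, 0, 0, 0, 0, 1], [-0.04, 0, 0, 0, 0, 0, 1]]
  ]
}}

```text
time_s: 7.52
ee_pos: [0.6493, -0.1856, 0.1431]
eef_rot: [3.139, -0.016, -2.991]
ft_force: [-22.9, 0.7, 11.1]
gripper_width: 0.004
```

The force rose to 23 N with almost no travel, so the lever is on its stop. I back off, lift, and get the inlet numbers.

>>> {"api": "step_arm", "payload": {
  "series": [
    [[0.15, 0, 0, 0, 0, 0, 1], [0.35, 0, 0, 0, 0, 0, 1], [0.35, 0, -0.3, 0, 0, 0, 1], [0.35, 0, -0.65, 0, 0, 0, 1], [0.35, 0, -0.65, 0, 0, 0, 1], [0.35, 0, -0.65, 0, 0, 0, 1]]
  ]
}}

```text
time_s: 8.02
ee_pos: [0.6248, -0.1898, 0.2117]
eef_rot: [-3.139, 0.007, -2.987]
ft_force: [-0.3, -0.3, -0.5]
gripper_width: 0.007
```

```bash
python3 -c "
from rel import *
goto('inlet',1.512,-.040,.08,.2)"
```

```text
t 8.02 now off/rad mm [-76.1 -22.1] target [ 0.6007 -0.2953  0.2   ] shift(tool,FS) [ 0.402 -1.006  0.117] turnz FS 0.02 joints [-0.16  0.36  0.54  1.5  -0.19  1.32  2.12] F [-0.3 -0.3 -0.5]
```

>>> {"api": "step_arm", "payload": {
  "series": [
    [[0.13, -0.33, 0, 0, 0, 0.02, 1], [0.26, -0.66, 0.05, 0, 0, 0.02, 1], [0.4, -1, 0.1, 0, 0, 0.02, 1], [0.4, -1, 0.1, 0, 0, 0.02, 1], [0.4, -1, 0.4, 0, 0, 0.02, 1], [0.4, -1, 0.68, 0, 0, 0.02, 1], [0.4, -1, 0.68, 0, 0, 0.02, 1], [0.4, -1, 0.68, 0, 0, 0.02, 1]]
  ]
}}

```text
time_s: 8.68
ee_pos: [0.5979, -0.2926, 0.1381]
eef_rot: [3.14, -0.004, -3.025]
ft_force: [0.8, -0.5, 0.6]
gripper_width: -0.001
```

```bash
python3 -c "
from rel import *
from arc import *
goto('inlet',1.512,-.020,.08,.144)
s,piv,T,l,t,d=rel('inlet',1.512); print(d@t*1e3,d@l*1e3)
arc(d@t*1e3,-d@l*1e3,-20,-80,-np.arange(0,.81,.1))
a=get_image('top')[100:230,350:500];b=get_image('side')[100:230,230:380]
cv2.imwrite('pics/p3.png',cv2.resize(np.hstack([a,b]),None,fx=2.6,fy=2.6,interpolation=3))"
```

```text
t 8.68 now off/rad mm [-37.5  77. ] target [ 0.5808 -0.2976  0.144 ] shift(tool,FS) [ 0.175 -0.03  -0.058] turnz FS 0.001 joints [-0.01  0.46  0.56  1.54 -0.25  1.22  2.28] F [ 0.8 -0.5  0.6]
-37.50440382396175 76.98149803450458
[0.175, -0.03] 0.0
[0.256, -0.046] 0.05
[0.338, -0.054] 0.1
[0.42, -0.054] 0.15
[0.502, -0.045] 0.2
[0.583, -0.028] 0.25
[0.662, -0.003] 0.3
[0.737, 0.029] 0.35
[0.81, 0.069] 0.4
```

View pics/p3.png

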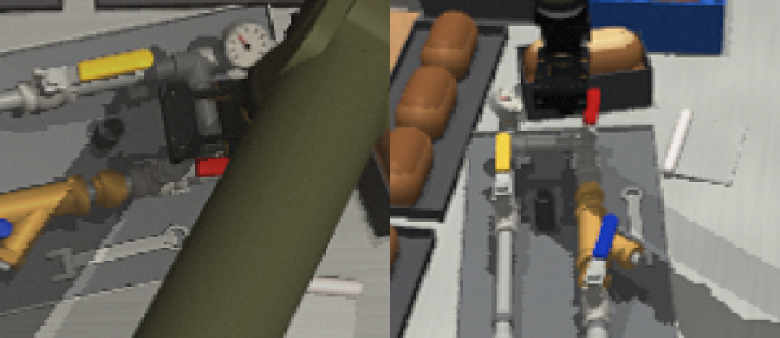

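The yellow lever at about (115,65) lies along its pipe, and the finger is on the far side of the red lever. Pushing red now.

>>> {"api": "step_arm", "payload": {
  "series": [
    [[0.09, -0.02, -0.04, 0, 0, 0, 1], [0.175, -0.03, -0.04, 0, 0, 0, 1], [0.255, -0.045, -0.04, 0, 0, 0.05, 1], [0.34, -0.055, -0.04, 0, 0, 0.1, 1], [0.42, -0.055, -0.04, 0, 0, 0.15, 1], [0.5, -0.045, -0.04, 0, 0, 0.2, 1], [0.585, -0.03, -0.04, 0, 0, 0.25, 1], [0.66, 0, -0.04, 0, 0, 0.3, 1], [0.735, 0.03, -0.04, 0, 0, 0.35, 1], [0.81, 0.07, -0.04, 0, 0, 0.4, 1], [0.81, 0.07, -0.04, 0, 0, 0.4, 1]]
  ]
}}

```text
time_s: 9.7
ee_pos: [0.5187, -0.2966, 0.1464]
eef_rot: [3.138, 0.006, 2.455]
ft_force: [3.6, -1.4, 1.8]
gripper_width: 0.006
```

```bash
python3 -c "
from rel import *
from arc import *
goto('inlet',.712,-.020,.08,.144)
s,piv,T,l,t,d=rel('inlet',.712)
arc(d@t*1e3,-d@l*1e3,-20,-80,-np.arange(.1,.72,.1))"
```

```text
t 9.7 now off/rad mm [-22.5  80. ] target [ 0.5167 -0.2951  0.144 ] shift(tool,FS) [ 0.026 -0.001  0.024] turnz FS -0.001 joints [-0.15  0.32  0.75  1.73 -0.24  1.18  1.55] F [ 3.6 -1.4  1.8]
[0.106, -0.016] 0.05
[0.188, -0.024] 0.1
[0.271, -0.024] 0.15
[0.353, -0.015] 0.2
[0.434, 0.002] 0.25
[0.512, 0.026] 0.3
[0.588, 0.059] 0.35
```

>>> {"api": "step_arm", "payload": {
  "series": [
    [[0.08, -0.015, 0.01, 0, 0, 0.05, 1], [0.165, -0.025, 0.01, 0, 0, 0.1, 1], [0.245, -0.025, 0.01, 0, 0, 0.15, 1], [0.325, -0.015, 0.01, 0, 0, 0.2, 1], [0.41, 0, 0.01, 0, 0, 0.25, 1], [0.485, 0.025, 0.01, 0, 0, 0.3, 1], [0.56, 0.06, 0.01, 0, 0, 0.35, 1], [0.56, 0.06, 0.01, 0, 0, 0.35, 1]]
  ]
}}

```text
time_s: 10.37
ee_pos: [0.4785, -0.2576, 0.1451]
eef_rot: [3.138, 0.003, 1.758]
ft_force: [1.3, -3.5, 2.7]
gripper_width: 0.003
```

>>> {"api": "step_arm", "payload": {
  "series": [
    [[0.03, 0, 0, 0, 0, 0, 1], [0.05, 0, 0, 0, 0, 0, 1], [0.05, 0, 0, 0, 0, 0, 1], [0.05, 0, 0, 0, 0, 0, 1]]
  ]
}}

```text
time_s: 10.7
ee_pos: [0.4781, -0.2564, 0.145]
eef_rot: [3.138, 0.009, 1.76]
ft_force: [3.2, -10.3, 2.2]
gripper_width: 0.007
```

```bash
python3 -c "
from rel import *
goto('inlet',0,-.020,.08,.144)"
```

```text
t 10.7 now off/rad mm [-22.7  78.8] target [ 0.4765 -0.254   0.144 ] shift(tool,FS) [ 0.027 -0.012  0.01 ] turnz FS 0.008 joints [-0.35  0.2   0.88  1.87 -0.17  1.14  0.78] F [  3.2 -10.3   2.2]
```

>>> {"api": "step_arm", "payload": {
  "series": [
    [[0.03, 0, 0, 0, 0, 0, 1], [0.06, 0, 0, 0, 0, 0, 1], [0.06, 0, 0, 0, 0, 0, 1], [0.06, 0, 0, 0, 0, 0, 1]]
  ]
}}

```text
time_s: 11.03
ee_pos: [0.4779, -0.2561, 0.1454]
eef_rot: [3.135, 0.019, 1.757]
ft_force: [9.6, -22.5, -6.9]
gripper_width: 0.003
```

>>> {"api": "step_arm", "payload": {
  "series": [
    [[-0.15, 0, 0, 0, 0, 0, 1], [-0.35, 0, 0, 0, 0, 0, 1], [-0.35, 0, -0.3, 0, 0, 0, 1], [-0.35, 0, -0.65, 0, 0, 0, 1], [-0.35, 0, -0.65, 0, 0, 0, 1], [-0.35, 0, -0.65, 0, 0, 0, 1]]
  ]
}}

```text
time_s: 11.53
ee_pos: [0.4829, -0.2803, 0.2097]
eef_rot: [3.139, 0.0, 1.762]
ft_force: [-0.9, -0.4, 0.1]
gripper_width: 0.008
```

```bash
python3 -c "
from rel import *
goto('outlet',1.363,-.045,.08,.21)"
```

```text
t 11.53 now off/rad mm [  9.1 336.1] target [ 0.5457 -0.0262  0.21  ] shift(tool,FS) [ 2.376e+00  1.098e+00 -1.000e-03] turnz FS -0.673 joints [-0.32  0.18  0.9   1.75 -0.15  1.28  0.81] F [-0.9 -0.4  0.1]
```

The force hit 23 N with no travel, so red is on its stop too. I travel high to the blue lever.

>>> {"api": "step_arm", "payload": {
  "series": [
    [[0.3, 0.15, 0, 0, 0, 0, 1], [0.6, 0.3, 0, 0, 0, 0, 1], [0.9, 0.45, 0, 0, 0, 0, 1], [1, 0.5, 0, 0, 0, 0, 1]]
  ]
}}

```text
time_s: 11.87
ee_pos: [0.5134, -0.1653, 0.2064]
eef_rot: [-3.14, -0.005, 1.768]
ft_force: [0.6, 1.0, -0.3]
gripper_width: 0.003
```

>>> {"api": "step_arm", "payload": {
  "series": [
    [[0.3, 0.15, 0, 0, 0, 0, 1], [0.6, 0.3, 0, 0, 0, 0, 1], [0.9, 0.45, 0, 0, 0, 0, 1], [1, 0.5, 0, 0, 0, 0, 1]]
  ]
}}

```text
time_s: 12.2
ee_pos: [0.5434, -0.058, 0.2066]
eef_rot: [-3.14, -0.003, 1.768]
ft_force: [0.1, 0.4, -0.5]
gripper_width: 0.004
```

>>> {"api": "step_arm", "payload": {
  "series": [
    [[0.18, 0.05, 0, 0, 0, -0.06, 1], [0.36, 0.1, 0, 0, 0, -0.12, 1], [0.37, 0.1, 0, 0, 0, -0.18, 1], [0.37, 0.1, 0, 0, 0, -0.24, 1], [0.37, 0.1, 0, 0, 0, -0.3, 1], [0.37, 0.1, 0, 0, 0, -0.36, 1], [0.37, 0.1, 0, 0, 0, -0.42, 1], [0.37, 0.1, 0, 0, 0, -0.48, 1], [0.37, 0.1, 0, 0, 0, -0.54, 1], [0.37, 0.1, 0, 0, 0, -0.6, 1], [0.37, 0.1, 0, 0, 0, -0.67, 1], [0.37, 0.1, 0, 0, 0, -0.67, 1], [0.37, 0.1, 0, 0, 0, -0.67, 1]]
  ]
}}

```text
time_s: 13.28
ee_pos: [0.5455, -0.0267, 0.2072]
eef_rot: [-3.141, -0.002, 3.097]
ft_force: [0.6, -0.1, -0.4]
gripper_width: 0.004
```

```bash
python3 -c "
from rel import *
goto('outlet',1.363,-.043,.08,.144)"
```

```text
t 13.28 now off/rad mm [-44.9  80.5] target [ 0.5437 -0.0261  0.144 ] shift(tool,FS) [0.017 0.005 0.632] turnz FS -0.005 joints [-0.57  0.13  0.62  1.77 -0.08  1.27  1.6 ] F [ 0.6 -0.1 -0.4]
```

>>> {"api": "step_arm", "payload": {
  "series": [
    [[0, 0, 0.3, 0, 0, 0, 1], [0, 0, 0.63, 0, 0, 0, 1], [0, 0, 0.63, 0, 0, 0, 1], [0, 0, 0.63, 0, 0, 0, 1]]
  ]
}}

```text
time_s: 13.62
ee_pos: [0.5446, -0.0264, 0.1437]
eef_rot: [-3.141, -0.005, 3.097]
ft_force: [0.4, -0.0, 0.8]
gripper_width: 0.004
```

```bash
python3 -c "
from rel import *
from arc import *
goto('outlet',1.363,-.020,.08,.144)
s,piv,T,l,t,d=rel('outlet',1.363)
arc(d@t*1e3,-d@l*1e3,-20,-80,-np.arange(0,.71,.1))
a=get_image('top')[130:230,270:420];b=get_image('side')[140:240,230:380]
cv2.imwrite('pics/p4.png',cv2.resize(np.hstack([a,b]),None,fx=2.6,fy=2.6,interpolation=3))"
```

```text
t 13.62 now off/rad mm [-43.9  80.2] target [ 0.5207 -0.0253  0.144 ] shift(tool,FS) [ 0.239 -0.    -0.002] turnz FS -0.005 joints [-0.55  0.19  0.62  1.85 -0.12  1.15  1.63] F [ 0.4 -0.   0.8]
[0.239, 0.002] 0.0
[0.32, -0.014] 0.05
[0.402, -0.021] 0.1
[0.485, -0.021] 0.15
[0.567, -0.012] 0.2
[0.647, 0.004] 0.25
[0.726, 0.029] 0.3
[0.802, 0.062] 0.35
```

View pics/p4.png

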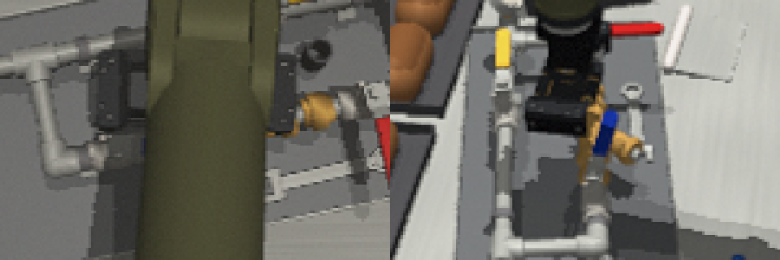

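The red lever at about (640,28) is square across its pipe, yellow is in line, and the finger sits on the far side of the blue lever at about (605,130). Pushing blue.

>>> {"api": "step_arm", "payload": {
  "series": [
    [[0.12, 0, 0, 0, 0, 0, 1], [0.24, 0, 0, 0, 0, 0, 1], [0.32, -0.015, 0, 0, 0, 0.05, 1], [0.4, -0.02, 0, 0, 0, 0.1, 1], [0.485, -0.02, 0, 0, 0, 0.15, 1], [0.565, -0.01, 0, 0, 0, 0.2, 1], [0.645, 0.005, 0, 0, 0, 0.25, 1], [0.725, 0.03, 0, 0, 0, 0.3, 1], [0.8, 0.06, 0, 0, 0, 0.35, 1], [0.8, 0.06, 0, 0, 0, 0.35, 1]]
  ]
}}

```text
time_s: 14.55
ee_pos: [0.468, -0.0181, 0.1475]
eef_rot: [3.138, 0.004, 2.395]
ft_force: [1.2, -2.7, 0.5]
gripper_width: 0.004
```

```bash
python3 -c "
from rel import *
goto('outlet',.663,-.020,.08,.144)"
```

```text
t 14.55 now off/rad mm [-22.9  78.2] target [ 0.4647 -0.0175  0.144 ] shift(tool,FS) [ 0.029 -0.018  0.035] turnz FS -0.006 joints [-0.64 -0.02  0.62  2.02  0.02  1.13  0.8 ] F [ 1.2 -2.7  0.5]
```

```bash
python3 -c "
from arc import *
for i in range(1,8): arc(-20,-79,-20,-79+2*i,[-.1*i*.95])"
```

```text
[0.074, 0.005] 0.048
[0.145, 0.016] 0.095
[0.213, 0.033] 0.143
[0.278, 0.056] 0.19
[0.338, 0.085] 0.237
[0.393, 0.118] 0.285
[0.444, 0.155] 0.333
```

>>> {"api": "step_arm", "payload": {
  "series": [
    [[0.075, 0.005, 0.02, 0, 0, 0.05, 1], [0.145, 0.015, 0.02, 0, 0, 0.095, 1], [0.215, 0.035, 0.02, 0, 0, 0.145, 1], [0.28, 0.055, 0.02, 0, 0, 0.19, 1], [0.34, 0.085, 0.02, 0, 0, 0.24, 1], [0.395, 0.12, 0.02, 0, 0, 0.285, 1], [0.445, 0.155, 0.02, 0, 0, 0.33, 1], [0.445, 0.155, 0.02, 0, 0, 0.33, 1]]
  ]
}}

```text
time_s: 15.22
ee_pos: [0.4438, 0.0219, 0.1441]
eef_rot: [-3.139, 0.004, 1.737]
ft_force: [-2.9, -7.9, 1.8]
gripper_width: 0.005
```

>>> {"api": "step_arm", "payload": {
  "series": [
    [[0.03, 0, 0, 0, 0, 0, 1], [0.05, 0, 0, 0, 0, 0, 1], [0.05, 0, 0, 0, 0, 0, 1], [0.05, 0, 0, 0, 0, 0, 1]]
  ]
}}

```text
time_s: 15.55
ee_pos: [0.4438, 0.0221, 0.1441]
eef_rot: [-3.139, 0.009, 1.737]
ft_force: [-1.4, -18.1, 1.7]
gripper_width: 0.003
```

```bash
python3 -c "
from rel import *
goto('outlet',0,-.020,.066,.144)"
```

```text
t 15.55 now off/rad mm [-22.4  64.4] target [0.4419 0.0242 0.144 ] shift(tool,FS) [ 0.024 -0.016  0.001] turnz FS -0.004 joints [-0.67 -0.07  0.54  2.07  0.05  1.14  0.01] F [ -1.4 -18.1   1.7]
```

Blue is on its stop as well, at 18 N with no travel. I back off, lift, and swing left to clear the view.

>>> {"api": "step_arm", "payload": {
  "series": [
    [[-0.12, 0, 0, 0, 0, 0, 1], [-0.32, 0, 0, 0, 0, 0, 1], [-0.32, 0, -0.35, 0, 0, 0, 1], [-0.32, 0, -0.7, 0, 0, 0, 1], [-0.32, 0.1, -1, 0, 0, 0, 1], [-0.32, 0.1, -1, 0, 0, 0, 1]]
  ]
}}

```text
time_s: 16.05
ee_pos: [0.4638, 0.0005, 0.2509]
eef_rot: [3.128, -0.002, 1.741]
ft_force: [0.4, 0.3, -0.1]
gripper_width: 0.007
```

>>> {"api": "step_arm", "payload": {
  "series": [
    [[0.33, 0.05, 0, 0, 0, 0, 1], [0.66, 0.1, 0, 0, 0, 0, 1], [1, 0.15, 0, 0, 0, 0, 1], [1, 0.15, 0, 0, 0, 0, 1]]
  ]
}}

```text
time_s: 16.38
ee_pos: [0.4562, 0.1089, 0.2439]
eef_rot: [3.14, -0.004, 1.75]
ft_force: [-0.2, 0.1, -0.4]
gripper_width: 0.005
```

>>> {"api": "step_arm", "payload": {
  "series": [
    [[0.33, 0.05, 0, 0, 0, 0, 1], [0.66, 0.1, 0, 0, 0, 0, 1], [1, 0.15, 0, 0, 0, 0, 1], [1, 0.15, 0, 0, 0, 0, 1]]
  ]
}}

```text
time_s: 16.72
ee_pos: [0.4534, 0.2102, 0.2437]
eef_rot: [3.141, -0.004, 1.751]
ft_force: [-0.8, -0.2, 0.4]
gripper_width: 0.005
```

>>> {"api": "step_arm", "payload": {
  "series": [
    [[0.33, 0.05, 0, 0, 0, 0, 1], [0.66, 0.1, 0, 0, 0, 0, 1], [0.9, 0.15, 0, 0, 0, 0, 1], [0.9, 0.15, 0, 0, 0, 0, 1], [0.9, 0.15, 0, 0, 0, 0, 1]]
  ]
}}

```text
time_s: 17.13
ee_pos: [0.4543, 0.2948, 0.2434]
eef_rot: [3.141, -0.0, 1.743]
ft_force: [0.5, -0.7, -0.1]
gripper_width: 0.004
```

```bash
python3 - <<'E'
from fit import *
v=fit()
im=get_image("top"); cv2.imwrite("pics/end.png",cv2.resize(im[60:260,190:540],None,fx=2.28,fy=2.28,interpolation=3))
print(read_state()["time_s"])
E
```

```text
side bypass 0.51 161 13
top bypass 0.7 379 145
top inlet 0.74 367 208
top outlet 0.56 331 207Traceback (most recent call last):
  File "<stdin>", line 2, in <module>
  File "fit.py", line 29, in fit
    s=least_squares(res,[.59,-.078,.153,.1,1.5,1.5],loss="cauchy",f_scale=1.5)
    return func(*args, **kwargs)
    result = trf(vector_fun.fun, vector_fun.jac, x0, f0, J0, lb, ub, ftol, xtol,
                 gtol, max_nfev, x_scale, loss_function, tr_solver,
                 tr_options.copy(), verbose, callback=callback_wrapped)
    return trf_no_bounds(
        fun, jac, x0, f0, J0, ftol, xtol, gtol, max_nfev, x_scale,
        loss_function, tr_solver, tr_options, verbose, callback=callback)
    J = jac(x)
    self._update_jac()
    ~~~~~~~~~~~~~~~~^^
    self.J = self.jac_wrapped(xp_copy(self.x), f0=self.f)
             ~~~~~~~~~~~~~~~~^^^^^^^^^^^^^^^^^^^^^^^^^^^^
    J, dct = approx_derivative(
             ~~~~~~~~~~~~~~~~~^
        self.fun,
        ^^^^^^^^^
    ...<2 lines>...
        **self.finite_diff_options,
        ^^^^^^^^^^^^^^^^^^^^^^^^^^^
    )
    ^
    J, _nfev = _dens
[... 444 characters left out ...]
~^^^^^^^^^^^^^^^^^^^^^^^^^^^^^^
    return np.atleast_1d(self.fun(x))
                         ~~~~~~~~^^^
    return self.f(x, *self.args, **self.kwargs)
           ~~~~~~^^^^^^^^^^^^^^^^^^^^^^^^^^^^^^
  File "fit.py", line 28, in res
    o=model(v); return np.concatenate([np.concatenate([(proj(n,o[l])[0]-p)*(2 if 'mid' in l else 1) for n,l,p in obs if n==c]) for c in("side","top")])
                                                        ~~~~^^^^^^^^
  File "h.py", line 16, in proj
    K,d,o,M=cam(n); rv=cv2.Rodrigues(M.T)[0]
            ~~~^^^
  File "h.py", line 5, in cam
    p=camera_params(n); f=200/np.tan(np.radians(p["fov_y"])/2)
ValueError: time passes only in moves, steps and waits
```

The fit made too many calibration calls and was refused, so I cache the calibration and measure each lever's own direction from its colour blob.

```bash
sed -i 's/^def cam(n)/import functools\n@functools.cache\ndef cam(n)/' h.py; python3 - <<'E'
from fit import *
im=get_image("top"); hsv=cv2.cvtColor(im,cv2.COLOR_BGR2HSV).astype(int); h,s=hsv[...,0],hsv[...,1]
M={"bypass":(abs(h-28)<6)&(s>180),"inlet":((h<6)|(h>172))&(s>140),"outlet":(abs(h-115)<12)&(s>140)}
for k in PV:
    r=cut_out("top",k)[0]["region"]; m=M[k]&cv2.dilate(r.astype('uint8'),np.ones((7,7))).astype(bool)
    ys,xs=np.nonzero(m); P=np.array([atz("top",(x,y),.149)[:2] for x,y in zip(xs,ys)])
    c=P.mean(0); e=np.linalg.svd(P-c)[2][0]; a=np.arctan2(e[1],e[0])
    print(k,len(P),np.round(c,4),"q",round((a-.1737)%np.pi,3))
cv2.imwrite("pics/end.png",cv2.resize(im[60:260,190:540],None,fx=2.28,fy=2.28,interpolation=3))
print(read_state()["time_s"])
E
```

```text
bypass 147 [ 0.6681 -0.1695] q 1.561
inlet 208 [ 0.4894 -0.2332] q 0.0
outlet 207 [0.4402 0.0415] q 0.009
18.4333
```

View pics/end.png

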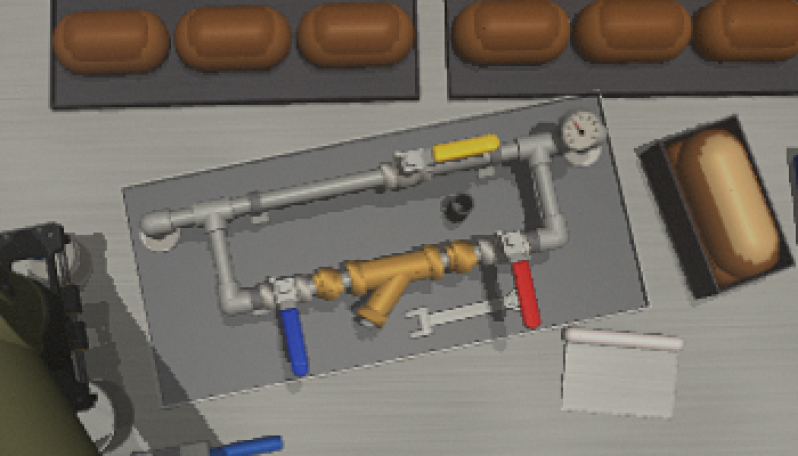

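The final view shows yellow at (465,148) in line with its pipe. Red at (527,295) and blue at (295,342) are square across theirs, and the screen, spanner, scraper and tin have not moved. Handing in.

```bash
python3 -c "
from station import *
print(ticket.finish_job())"
```

```text
the job is handed in; nothing more can be done
None
```

I pushed the three levers round in the order asked, using the closed fingertips and no grip: yellow bypass open, then red inlet shut, then blue outlet shut. The job is handed in, finished at about 18.4 s on the robot's clock.

- **Stops:** each lever was pressed until it stopped moving and the force rose. The readings were about 25 N at the wrist for yellow and red and 18 N for blue, against a 120 N limit.
- **Final angles:** the last top picture gave bypass 1.561 rad, inlet 0.000 rad and outlet 0.009 rad. All are within about 0.01 rad of the targets of 1.571, 0 and 0.
- **Surroundings:** the screen, spanner, scraper and loaf tin looked unmoved in that picture. The spray was out of that view and the arm partly hid the jug and brush, but the fingertips passed that side at 0.22 m or higher. The arm was left clear, touching nothing.
- **Checks that failed or disagreed:** the repeat of the two-camera fit failed because my script made too many calibration calls. The final angles therefore come from the top camera alone, using the station direction from the first fit. In that first fit the yellow lever was about 2 pixels off, which did not matter because each lever was pushed to its stop.

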